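Press the spindle cap onto the vial rotator with its isolator off, then switch it back on

TASK

The vial rotator's spindle has lost its retaining cap: first flip the red isolator lever fully over to off (towards the red dot), then press the loose brass push-on cap straight down the bare spindle between the two vials until it sits tight and level on the hub, and only then flip the isolator fully back to on (towards the green dot). Do not push about or tip over the jars, bottle, beaker and other things standing round the work.

Things in the scene. Friction and masses are not known exactly. Their poses are not given: they have to be found in the camera images.
- rotator: White box-shaped vial rotator, 150 (own x) x 250 (own y) x 46 mm high, fixed; origin under its centre, own z up. Spindle and rotor at own x 0, y +55 mm. Isolator lever at x 0, y -85 mm on a yellow block 74 x 42 mm, its top 58 mm above the worktop. Dots on the deck by the block: red (off) at own x -55 mm, green (on) at x +55 mm.
- hub_top (a point): Point on the spindle axis at the level of the rotor hub's flat upper face (hub 32 mm across), 68 mm above the worktop. The fixed plain steel spindle, 10 mm in diameter, stands up 22 mm above this point; its last 8 mm taper to 3.6 mm diameter at the tip. Axes as the rotator's.
- rotor (a joint): Angle of the rotor about the vertical spindle, rad, positive counter-clockwise from above; at 0 the vials stand along the rotator's own x. Aluminium disc 116 mm across, upper face 58 mm above the worktop; it turns freely against light friction and may turn.
- vial_a (a point): Centre of the top of one of two upright amber vials with white lids, fixed in the rotor on either side of the spindle, 40 mm from the spindle axis; each 24 mm across (29 mm at its holder), top 110 mm above the worktop. A quarter turn away the rotor's two other places are empty black rings, at most 62 mm high.
- vial_b (a point): Centre of the top of the other vial.
- isolator (a joint): Isolator lever, rad: 0 = off, leaning 0.5 rad from upright towards the rotator's own -x (red dot); 1.0 = on, leaning as far towards own +x (green dot). It starts on. Top-heavy: past the upright (0.5) it falls over to the stop by itself; under 2 N at the knob moves it.
- isolator_knob (a point): Centre of the lever's red ball knob, 20 mm in diameter, 50 mm from the pivot on a steel stem 10 mm thick; moves with the lever in the rotator's own x-z plane.
- isolator_pivot (a point): Pivot of the lever, 58 mm above the worktop; its axis runs along the rotator's own y.
- cap: Loose brass push-on cap, a round bell 28 mm across, 28 mm high, flat closed top, blue band near its lower rim; starts upright on the worktop. Origin at the centre of its open underside, z up. Bore 14 mm wide, 25 deep; six sprung teeth 5 mm up close to 8.6 mm and grip the spindle: pressing takes 6 to 15 N and it stays where left. Fully home, its underside rests on the hub, origin at hub_top. 50 g.
- jar_a: Loose white cream jar with a blue band, 61 mm in diameter, 46 mm high; origin under its centre. Stands close beside the cap.
- jar_d: Loose white cream jar with a violet band, 57 mm in diameter, 42 mm high; origin under its centre. Stands close to the cap, on its other side from jar_a.
- spatula_a: Loose steel spatula with a black handle lying flat near the cap, 18 (own x) x 183 (own y) x 11 mm; origin under its centre.
- beaker_b: Loose empty glass beaker, 62 mm in diameter, 71 mm high; origin under its centre. Stands in front of the rotator.
- dropper_1: Loose amber dropper bottle with a black top, 34 mm in diameter, 102 mm high; origin under its centre. Stands behind the rotator.
- masking_tape: Loose roll of masking tape lying flat, 104 mm across, 25 mm high; origin under its centre.
- cosmetic_pot: Loose cream-coloured pot with a red band, 63 mm in diameter, 34 mm high; origin under its centre.
- mortar: White porcelain mortar with its pestle, 144 mm across, 91 mm high; origin under its centre.

How it is judged:
On the way, in this order (a step that is already met when the one before it is completed fails the run):
1. the isolator is flipped off while the cap is still off the spindle (value of joint isolator below 0.15 rad and horizontal distance between cap and hub_top above 0.05 m), for 0.2 s.
2. with the isolator off, the cap is pressed fully home on the hub (value of joint isolator below 0.15 rad and z of cap in the frame of hub_top between -0.002 and 0.002 m and horizontal distance between cap and hub_top below 0.003 m and angle between cap's own z axis and vertical below 0.1 rad), for 0.2 s.
3. with the cap home, the isolator is flipped on (value of joint isolator above 0.85 rad and z of cap in the frame of hub_top between -0.002 and 0.002 m and horizontal distance between cap and hub_top below 0.003 m and angle between cap's own z axis and vertical below 0.1 rad), for 0.2 s.
At the end, for the whole second after the job is handed in: The cap stands on the spindle with its underside within 2 mm of the hub's face, within 3 mm of the axis and level within 0.1 rad, at rest; the isolator is on (above 0.85 rad) (all of step 3 and linear speed of cap below 0.02 m/s); the robot touches nothing.
It fails at once if a bystander (jar, spatula, beaker, bottle, tape, pot, mortar) is moved more than 30 mm (distance of any of jar_a, jar_d, spatula_a, beaker_b, dropper_1, masking_tape, cosmetic_pot, mortar from where it was at the start of the episode above 0.03 m).
It fails at once if a bystander is tipped over (angle between any of jar_a, jar_d, spatula_a, beaker_b, dropper_1, masking_tape, cosmetic_pot, mortar's own z axis and vertical above 0.5 rad).
It also fails if it takes over 64 s, if anything falls off the work surface, if the arm or the gripper's body presses on something with over 40 N, if the wrist force passes 120 N, or if a joint passes its speed limit or range.

ROBOT

A 6-joint arm with a two-finger parallel gripper is mounted at the origin on a cart in front of the work surface, level with it; the furniture and walls round the work are solid. World frame = base frame: x ahead of the robot, y to its left, z up, the work surface at z = 0. Lengths are in m, angles in rad, forces in N, time in s.
With the tool pointing down it reaches from about 0.3 to 0.875 m from the base axis. Payload 6.4 kg.
Tool frame: the origin (TCP) lies at the very end of the fingers, on their centre line; the grasp point (between the pads) lies 19 mm behind it; z points along the fingers, y is the line along which they close (so a half turn about z gives the same grasp; the last joint's range is limited). The gripper opens to 85 mm and grips with 20 to 120 N. Pads are 22 mm wide; open, the fingers measure 114 mm over their backs; the gripper's body (76 mm by 85 mm) begins 54 mm behind the grasp point. The pads swing forward as they close: fully open they stand 13 mm farther back than shut.
Start: joints at [-1.347, 0.181, 1.607, -0, 1.354, -0.206], TCP at [0.24, -0.523, 0.231] pointing down, gripper open.
Joint ranges: [-2.99, 2.99], [-0.89, 2.07], [0.3, 2.58], [-1.14, 4.28], [0, 2.63], [-3.12, 3.12]. Speed limits (rad/s): [2.57, 2.57, 3.01, 3.14, 3.14, 3.14].

INTERFACE

Orientations are given as a unit quaternion [w, x, y, z].
In Python, from bench import ctrl gives the robot as it stands.
- The arm moves only by the tool jog_arm, called after "Request:" by a JSON object that holds its "name" and its "arguments". Schema: {"type":"object","properties":{"ticks":{"type":"array","items":{"type":"object","properties":{"trans":{"type":"array","items":{"type":"number"},"minItems":3,"maxItems":3},"r":{"type":"array","items":{"type":"number"},"minItems":3,"maxItems":3},"aperture":{"type":"number"}},"additionalProperties":false,"required":["aperture"]},"minItems":1,"maxItems":10},"only":{"type":"string"},"quiet":{"type":"boolean"},"lines":{"type":"string"}},"required":["ticks"],"additionalProperties":false}. ticks is a list of rows, 1 to 10 of them, each an object with the fields trans (a list: dx, dy, dz in normalised numbers (1 is 100 cm)), r (a list: a rotation vector rx, ry, rz in parts of the range, where 1.0 means pi rad), aperture (the opening from 0.0 (shut) to 1.0 (fully open)); a field left out counts as zero (the opening has to be given); each row is the pose to reach, as a shift and turn from the pose commanded when the call began, along the tool's axes at that moment; what a row does not reach only later rows make up. A row lasts 1/8 s, in which the tool goes at most 0.0625 m and 0.188 rad, less where a joint would pass 70% of its speed; a pose out of reach is approached as far as the arm can. The fingers move at their own pace and stop on an object; the grip force is fixed at half the most. Time passes only in rows, so rows that do not move let the fingers close. The tool returns the time, the measured TCP pose, the force, the opening and the grip force at its end. only (a regular expression) keeps the lines of the reply that match it, lines (a string "A,B") keeps lines A to B, and quiet returns only ok. No shift or turn number may pass 1 either way. Input that does not fit is refused with a message, and nothing moves.
- ctrl.get_obs(): the state, without advancing time (a new reading comes with each control period).
- ctrl.camera(name): name is "side" or "top"; returns the picture (400x640x3 uint8, blue, green, red); there is no depth.
- ctrl.camera_params(name): a dict with "fovy" (degrees; the focal length in pixels is half the picture's height over the tangent of half this angle, whatever the lens; pixels are square), "cx", "cy" (the principal point, pixels), "view" (4x4, takes a point from world to camera coordinates). Camera axes: x right, y up, looking along -z (the intrinsics and any distortion apply to the point x, -y, -z); pixel columns grow to the right and rows downward; lengths in m; the calibration is good to about 2 mm. A picture is of the moment at which its call begins. camera_params takes no time and is no camera call.
- ctrl.hand_in(): hands the job in; it is judged then, once.
The state is a dict: "time_s": time; "q": joint angles; "dq": joint speeds; "joint_efforts": joint torques, N m; "eef_pos": TCP position; "eef_rot": TCP orientation; "wrist_force": force on the tool from outside, world axes, zero at the start; "torque": the same for the moment, N m; "opening": opening from 0.0 (shut) to 1.0 (fully open); "grasp_force": force on a finger pad.
Only numpy, scipy, OpenCV 4.12 (cv2) and the standard library are available. Lean on these libraries where they do the work, as an engineer would, in place of code of your own. Each camera call takes 0.05 s, during which the arm holds its last target. There are 200 camera calls.

## Working session

There is one attempt and no reset: what is moved stays moved. The work goes in short steps, Python scripts to look and compute and a tool call to move; the robot and the scene stay as the last step left them, time stands still between calls to the robot, and variables do not carry over. Pictures are saved under pics/ and viewed, at most 10 in all, crops included, and the job is handed in when it is done.

```bash
ls; mkdir -p pics; python3 - <<'E'
from bench import ctrl
import cv2
for n in("side","top"):
    cv2.imwrite(f"pics/{n}0.png",ctrl.camera(n)); p=ctrl.camera_params(n); print(n,p)
print(ctrl.get_obs())
E
```

```text
bench.py
pics
side {'fovy': 50.24044057955346, 'cx': 316.49282451457395, 'cy': 203.2505024926657, 'view': array([[-0.98960044, -0.14239476,  0.02036399,  0.52453695],
       [ 0.0996997 , -0.5769477 ,  0.81067337, -0.12384686],
       [-0.10368668,  0.80427302,  0.58514442, -1.10576741],
       [ 0.        ,  0.        ,  0.        ,  1.        ]])}
top {'fovy': 50.94459278451606, 'cx': 323.1236697163149, 'cy': 196.62424281746078, 'view': array([[-0.0130014 , -0.99983066, -0.01302397, -0.01374175],
       [ 0.99025144, -0.01468117,  0.1385155 , -0.54666963],
       [-0.13868325, -0.01109611,  0.99027462, -1.05410258],
       [ 0.        ,  0.        ,  0.        ,  1.        ]])}
{'time_s': 0.1, 'q': array([-1.34730636e+00,  1.81460012e-01,  1.60793114e+00, -8.86993375e-06,
        1.35381190e+00, -2.06313033e-01]), 'dq': array([ 0.00090829, -0.00142228, -0.00181986,  0.00021309, -0.00171562,
        0.000224  ]), 'joint_efforts': array([ 9.29281632e-04, -4.45872581e+01, -3.52238560e+01, -9.41745293e-05,
        4.21539880e-03, -2.50596344e-06]), 'eef_pos': array([ 0.23948843, -0.52218981,  0.23046686]), 'eef_rot': array([-8.05133319e-04,  9.76996883e-01,  2.13252063e-01, -1.12453927e-05]), 'wrist_force': array([0.87182104, 0.12403593, 1.22610867]), 'torque': array([ 0.0049925 , -0.02922789,  0.0236072 ]), 'grasp_force': 0.0, 'opening': 0.9995504623392454}
```

View pics/side0.png

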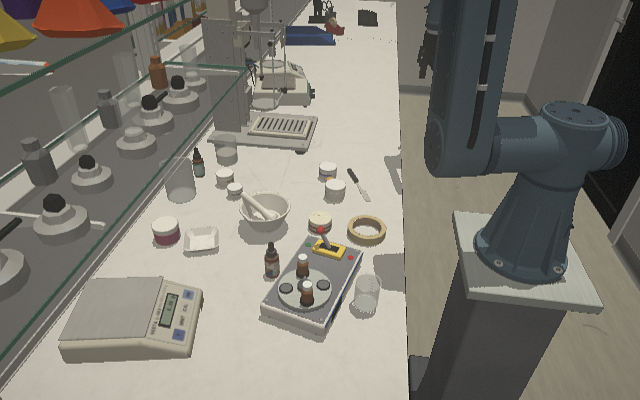

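View pics/top0.png

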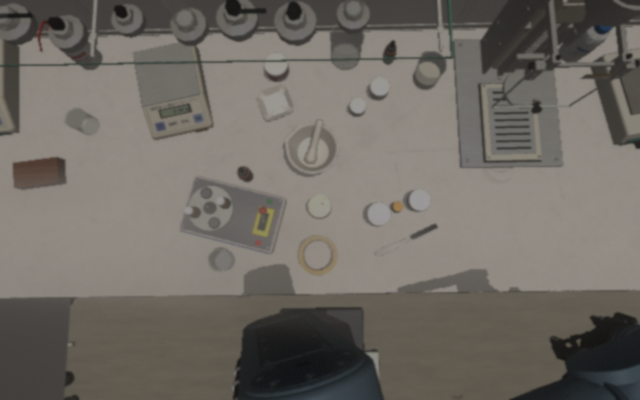

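The side view shows the rotator near (315,285), lever at (325,240) and jars at (328,170) and (335,190). The top view shows the cap at (397,207) between jars (378,213) and (418,200), the spindle at about (210,207) and the knob at (263,210). Next I'll take enlarged crops.

```bash
cat > h.py <<'E'
import numpy as np, cv2
from bench import ctrl
def cam(n):
    p=ctrl.camera_params(n); f=200/np.tan(np.radians(p["fovy"])/2); return p,f
def ray(n,u,v):
    p,f=cam(n); V=p["view"]; R=V[:3,:3]; o=-R.T@V[:3,3]
    return o, R.T@np.array([(u-p["cx"])/f,-(v-p["cy"])/f,-1.])
def onz(n,u,v,z):
    o,d=ray(n,u,v); return o+d*(z-o[2])/d[2]
def proj(n,P):
    p,f=cam(n); c=p["view"]@np.append(P,1.); return np.array([p["cx"]+f*c[0]/-c[2],p["cy"]-f*c[1]/-c[2]])
def tri(a,b):  # a,b: (name,u,v)
    (o1,d1),(o2,d2)=ray(*a),ray(*b)
    s=np.linalg.lstsq(np.c_[d1,-d2],o2-o1,rcond=None)[0]
    x,y=o1+s[0]*d1,o2+s[1]*d2; return (x+y)/2,np.linalg.norm(x-y)
def crop(img,u,v,w,h,k): return cv2.resize(img[v:v+h,u:u+w],None,fx=k,fy=k,interpolation=cv2.INTER_CUBIC)
E
python3 - <<'E'
from h import *
s,t=cv2.imread("pics/side0.png"),cv2.imread("pics/top0.png")
a=np.vstack([crop(t,175,165,130,100,3),crop(s,255,225,130,100,3)])
b=np.vstack([crop(t,350,165,130,100,3),crop(s,280,130,130,100,3)])
cv2.imwrite("pics/c0.png",np.hstack([a,b]))
for nm,n,u,v,z in [("spindle","top",210,207,.09),("knob","top",263,210,.1),("cap","top",397,207,.028),("green","top",270,202,.046),("red","top",258,242,.046)]: print(nm,onz(n,u,v,z).round(4))
E
```

```text
spindle [0.5173 0.2585 0.09  ]
knob [0.5069 0.1254 0.1   ]
cap [ 0.5176 -0.2137  0.028 ]
green [0.5333 0.1159 0.046 ]
red [0.431 0.146 0.046]
```

View pics/c0.png

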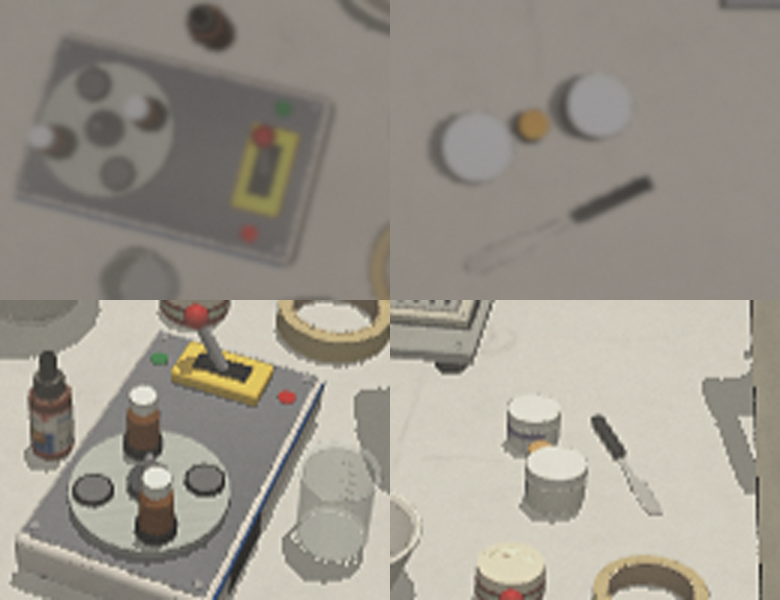

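The crop shows the lever leaning to green and the vials roughly along world y. The cap sits between the jars and the spatula is on the robot's side. Now colour masks for precise positions.

```bash
cat >> h.py <<'E'
def blobs(img,kind,roi,amin=6):
    h,s,v=cv2.split(cv2.cvtColor(img,cv2.COLOR_BGR2HSV))
    m={"red":((h<8)|(h>172))&(s>110)&(v>60),"green":(h>40)&(h<85)&(s>70),"yellow":(h>20)&(h<34)&(s>110),
       "orange":(h>8)&(h<25)&(s>75)&(v>90),"white":(s<35)&(v>160)}[kind].astype(np.uint8)
    k=np.zeros_like(m); u,vv,w,hh=roi; k[vv:vv+hh,u:u+w]=1
    n,_,st,c=cv2.connectedComponentsWithStats(m*k)
    return [(c[i].round(2),st[i][2:].tolist()) for i in range(1,n) if st[i,4]>=amin]
E
python3 - <<'E'
from h import *
s,t=cv2.imread("pics/side0.png"),cv2.imread("pics/top0.png")
for k in("red","green","yellow"):
    print(k,"T",blobs(t,k,(175,165,115,100)),"S",blobs(s,k,(255,225,130,100)))
print("cap",blobs(t,"orange",(385,190,30,30)),blobs(s,"orange",(310,160,40,40),3))
print("jars",t[213,378],t[200,418],t[180,400],t[206,189],t[202,222])
g=cv2.cvtColor(t,cv2.COLOR_BGR2GRAY)
th=(g>150).astype(np.uint8)*255
for th0 in (135,150,165):
    n,_,st,c=cv2.connectedComponentsWithStats((g[180:240,350:450]>th0).astype(np.uint8)); print(th0,[(c[i]+[350,180],st[i].tolist()) for i in range(n) if st[i,4]>50])
for nm,p in [("dots",None)]: pass
E
```

```text
red T [(array([262.56, 209.62]), [5, 4, 16]), (array([257.7, 242.3]), [4, 4, 10])] S [(array([319.91, 229.52]), [7, 8, 44]), (array([350.  , 256.89]), [5, 5, 18])]
green T [] S [(array([307.5, 244. ]), [6, 3, 14])]
yellow T [(array([269.76, 211.  ]), [6, 5, 17])] S [(array([328.72, 249.85]), [34, 21, 314])]
cap [(array([397.14, 206.28]), [11, 10, 85])] [(array([328.89, 178.16]), [8, 4, 19])]
jars [151 151 153] [152 152 154] [132 139 145] [123 129 132] [137 138 140]
135 [(array([401.12332112, 215.35653236]), [12, 9, 77, 51, 819]), (array([399.24338931, 208.57421347]), [0, 0, 100, 60, 5181])]
150 [(array([399.60285767, 209.79575014]), [0, 0, 100, 60, 5459]), (array([419.66409266, 199.53667954]), [61, 11, 18, 18, 259]), (array([378.9893617 , 212.92553191]), [20, 24, 19, 19, 282])]
165 [(array([399.5, 209.5]), [0, 0, 100, 60, 6000])]
```

```bash
python3 - <<'E'
from h import *
P=lambda *a:print(*[x.round(4) if hasattr(x,'round') else x for x in a])
P("knob",*tri(("top",262.9,210.1),("side",320.2,229.8)))
P("red",onz("top",257.9,242.6,.046),onz("side",350.2,257.1,.046))
P("green",onz("top",175+283/3,165+107/3,.046),onz("side",307.7,244.2,.046))
s,t=cv2.imread("pics/side0.png"),cv2.imread("pics/top0.png")
# top deck gray outline -> min area rect; disc and vial lids
for n,(px) in {"disc":0}.items(): pass
# rotor disc: fit ellipse of light disc in top by contour of gray threshold
hsv=cv2.cvtColor(t,cv2.COLOR_BGR2HSV)
print("colours disc/deck/hub",t[195,212],t[207,240],t[207,210],t[225,214],t[180,195],hsv[195,212],hsv[207,240])
P("cap",*tri(("top",397.14+.3,206.28+.3),("side",329.2,177)),onz("top",397.5,206.7,.028))
P("jar_a/d top",onz("top",379,213,.046),onz("top",419.7,199.6,.042),onz("top",379,213,.042),onz("top",419.7,199.6,.046))
# side: vials lids, hub
P("vials side lids",onz("side",255+142/3,225+88/3,.11),onz("side",255+157/3,225+170/3,.11))
P("vials top lids",onz("top",175+136/3,165+105/3,.11),onz("top",175+42/3,165+136/3,.11))
P("hub top",onz("top",175+104/3,165+128/3,.068))
P("rings",onz("top",175+94/3,165+84/3,.062),onz("top",175+118/3,165+174/3,.062))
P("rings side",onz("side",255+93/3,225+190/3,.062),onz("side",255+205/3,225+180/3,.062))
E
```

```text
knob [0.5058 0.1252 0.1032] 0.0009
red [0.4295 0.1463 0.046 ] [0.4298 0.1446 0.046 ]
green [0.5368 0.1176 0.046 ] [0.536  0.1159 0.046 ]
colours disc/deck/hub [113 119 122] [ 96  98 102] [79 83 87] [ 93  97 100] [103 106 110] [ 20  19 122] [ 10  15 102]
cap [ 0.52   -0.2136  0.0359] 0.0043 [ 0.5184 -0.215   0.028 ]
jar_a/d top [ 0.5008 -0.1641  0.046 ] [ 0.5344 -0.2706  0.042 ] [ 0.5012 -0.1646  0.042 ] [ 0.5339 -0.2697  0.046 ]
vials side lids [0.5311 0.2222 0.11  ] [0.5077 0.2995 0.11  ]
vials top lids [0.5318 0.228  0.11  ] [0.5076 0.3038 0.11  ]
hub top [0.5183 0.2656 0.068 ]
rings [0.5568 0.2767 0.062 ] [0.4798 0.2545 0.062 ]
rings side [0.5561 0.2803 0.062 ] [0.4794 0.2581 0.062 ]
```

```bash
cat >> h.py <<'E'
from scipy.spatial.transform import Rotation as Ro
def delta(pos,yaw):  # tool-axis shift and turn to tool pointing down with its y at world angle yaw
    o=ctrl.get_obs(); q=o["eef_rot"]; R=Ro.from_quat([q[1],q[2],q[3],q[0]]).as_matrix()
    y=np.array([np.cos(yaw),np.sin(yaw),0]); z=np.array([0,0,-1.]); T=np.c_[np.cross(y,z),y,z]
    print("d",(R.T@(np.array(pos)-o["eef_pos"])).round(4),"r",Ro.from_matrix(R.T@T).as_rotvec().round(4))
E
python3 -c "
from h import *
delta([.506,.125,.2],-.263)"
```

```text
d [ 0.5119 -0.4772  0.0314] r [-0.0013 -0.001  -0.878 ]
```

Units first: turns go in shares of pi rad. So -0.878 rad / 3.1416 = -0.2795.

Request:
{"name": "jog_arm", "arguments": {"ticks": [{"trans":[0.045,-0.042,0.003],"r":[0,0,-0.028],"aperture":1},{"trans":[0.09,-0.084,0.006],"r":[0,0,-0.056],"aperture":1},{"trans":[0.135,-0.126,0.009],"r":[0,0,-0.084],"aperture":1},{"trans":[0.18,-0.168,0.012],"r":[0,0,-0.112],"aperture":1},{"trans":[0.225,-0.21,0.015],"r":[0,0,-0.1401],"aperture":1},{"trans":[0.27,-0.252,0.018],"r":[0,0,-0.1681],"aperture":1},{"trans":[0.315,-0.294,0.021],"r":[0,0,-0.1961],"aperture":1},{"trans":[0.36,-0.336,0.024],"r":[0,0,-0.2241],"aperture":1},{"trans":[0.405,-0.378,0.027],"r":[0,0,-0.2515],"aperture":1},{"trans":[0.45,-0.42,0.03],"r":[0,0,-0.2795],"aperture":1}]}}

```text
time_s: 1.35
eef_pos: [0.474, 0.0487, 0.2012]
eef_rot: [0.0, 0.793, 0.609, 0.0]
wrist_force: [1.7, -1.4, -0.5]
opening: 1.0
grasp_force: 0.0
```

```bash
python3 -c "
from h import *
delta([.506,.125,.2],-.263)"
```

```text
d [0.082  0.0113 0.0011] r [0.0003 0.0002 0.003 ]
```

Request:
{"name": "jog_arm", "arguments": {"ticks": [{"trans":[0.041,0.006,0],"aperture":1},{"trans":[0.082,0.011,0],"aperture":1},{"trans":[0.082,0.011,0],"aperture":1},{"trans":[0.082,0.011,0.04],"aperture":1},{"trans":[0.082,0.011,0.08],"aperture":1},{"trans":[0.082,0.011,0.11],"aperture":1},{"trans":[0.082,0.011,0.125],"aperture":1},{"trans":[0.082,0.011,0.125],"aperture":1}]}}

```text
time_s: 2.35
eef_pos: [0.5048, 0.1224, 0.0756]
eef_rot: [-0.001, 0.794, 0.608, -0.001]
wrist_force: [-0.1, 0.3, -0.0]
opening: 0.999
grasp_force: 0.0
```

Request:
{"name": "jog_arm", "arguments": {"ticks": [{"trans":[0,-0.02,0],"aperture":1},{"trans":[0,-0.035,0],"aperture":1},{"trans":[0,-0.05,0],"aperture":1},{"trans":[0,-0.065,0],"aperture":1},{"trans":[0,-0.078,0],"aperture":1},{"trans":[0,-0.078,0],"aperture":1},{"trans":[0,-0.07,0],"aperture":1},{"trans":[0,-0.07,-0.05],"aperture":1},{"trans":[0,-0.07,-0.1],"aperture":1},{"trans":[0,-0.07,-0.12],"aperture":1}]}}

```text
time_s: 3.6
eef_pos: [0.4401, 0.141, 0.1994]
eef_rot: [0.001, 0.794, 0.608, 0.002]
wrist_force: [-0.2, -0.1, -0.5]
opening: 1.002
grasp_force: 0.0
```

```bash
python3 - <<'E'
from h import *
s=ctrl.camera("side"); cv2.imwrite("pics/s1.png",s)
print(blobs(s,"red",(255,225,130,100)))
for th in(-.5,.5):
    k=np.array([.483,.131,.058])+.05*np.array([np.sin(th)*.9656,-np.sin(th)*.26,np.cos(th)]); print(th,proj("side",k))
delta([.5184,-.215,.15],.30)
E
```

```text
[(array([339.15, 235.28]), [9, 8, 46]), (array([350.11, 256.78]), [6, 4, 18])]
-0.5 [339.0467981  235.60063798]
0.5 [319.89512091 230.07509834]
d [-0.3238  0.1671  0.0513] r [ 6.400e-03 -3.000e-04 -5.632e-01]
```

The lever is off: the knob is at (339,235), as predicted. Next, the cap.

To row units: -0.563 rad / 3.1416 = -0.1792.

Request:
{"name": "jog_arm", "arguments": {"ticks": [{"trans":[-0.05,0.026,0],"r":[0,0,-0.0286],"aperture":1},{"trans":[-0.1,0.052,0],"r":[0,0,-0.0573],"aperture":1},{"trans":[-0.15,0.078,0],"r":[0,0,-0.0859],"aperture":1},{"trans":[-0.2,0.104,0.01],"r":[0,0,-0.1146],"aperture":1},{"trans":[-0.25,0.13,0.02],"r":[0,0,-0.1432],"aperture":1},{"trans":[-0.29,0.15,0.04],"r":[0,0,-0.1792],"aperture":1},{"trans":[-0.324,0.167,0.051],"r":[0.0019,0,-0.1792],"aperture":1},{"trans":[-0.324,0.167,0.051],"r":[0.0019,0,-0.1792],"aperture":1},{"trans":[-0.324,0.167,0.051],"r":[0.0019,0,-0.1792],"aperture":1}]}}

```text
time_s: 4.78
eef_pos: [0.5146, -0.2147, 0.1443]
eef_rot: [-0.003, 0.594, 0.805, -0.002]
wrist_force: [-0.7, 0.3, 0.3]
opening: 1.003
grasp_force: 0.0
```

```bash
python3 - <<'E'
from h import *
t=ctrl.camera("top"); s=ctrl.camera("side")
cv2.imwrite("pics/c2.png",np.hstack([crop(t,340,150,130,100,3),crop(s,270,110,130,100,3)]))
delta([.5184,-.215,.005],.30)
E
```

```text
d [-0.0022  0.0038  0.1401] r [-0.0058 -0.0023  0.0009]
```

View pics/c2.png

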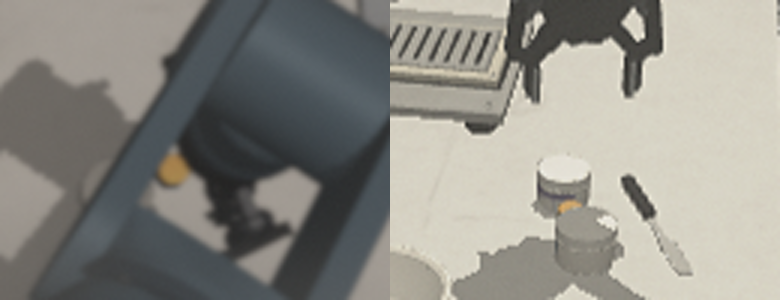

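The open fingers straddle the cap along the right line, with the jars clear on either side. Descending.

To row units: -0.006 rad / 3.1416 = -0.0019.

Request:
{"name": "jog_arm", "arguments": {"ticks": [{"trans":[-0.002,0.004,0.03],"r":[-0.0019,0,0],"aperture":1},{"trans":[-0.002,0.004,0.07],"r":[-0.0019,0,0],"aperture":1},{"trans":[-0.002,0.004,0.11],"r":[-0.0019,0,0],"aperture":1},{"trans":[-0.002,0.004,0.13],"r":[-0.0019,0,0],"aperture":1},{"trans":[-0.002,0.004,0.138],"r":[-0.0019,0,0],"aperture":1},{"trans":[-0.002,0.004,0.138],"r":[-0.0019,0,0],"aperture":1},{"trans":[-0.002,0.004,0.138],"r":[-0.0019,0,0],"aperture":1}]}}

```text
time_s: 5.75
eef_pos: [0.5198, -0.2166, 0.0088]
eef_rot: [0.001, 0.593, 0.805, 0.001]
wrist_force: [0.3, -0.6, -0.8]
opening: 0.995
grasp_force: 0.0
```

```bash
python3 -c "
from h import *
delta([.5184,-.215,.005],.30)"
```

```text
d [ 0.0019 -0.0008  0.0038] r [0.002  0.0004 0.0001]
```

To row units: 0.002 rad / 3.1416 = 0.0006.

Request:
{"name": "jog_arm", "arguments": {"ticks": [{"trans":[0.001,-0.001,0.003],"r":[0.0006,0,0],"aperture":0.6},{"trans":[0.001,-0.001,0.003],"r":[0.0006,0,0],"aperture":0.5},{"trans":[0.001,-0.001,0.003],"r":[0.0006,0,0],"aperture":0.4},{"trans":[0.001,-0.001,0.003],"r":[0.0006,0,0],"aperture":0.3},{"trans":[0.001,-0.001,0.003],"r":[0.0006,0,0],"aperture":0},{"trans":[0.001,-0.001,0.003],"r":[0.0006,0,0],"aperture":0},{"trans":[0.001,-0.001,0.003],"r":[0.0006,0,0],"aperture":0},{"trans":[0.001,-0.001,0.003],"r":[0.0006,0,0],"aperture":0}]}}

```text
time_s: 6.75
eef_pos: [0.5177, -0.2154, 0.0046]
eef_rot: [-0.001, 0.594, 0.805, -0.0]
wrist_force: [-1.1, -0.6, 5.4]
opening: 0.296
grasp_force: 59.3
```

Request:
{"name": "jog_arm", "arguments": {"ticks": [{"trans":[0,0,-0.03],"aperture":0},{"trans":[0,0,-0.07],"aperture":0},{"trans":[0,0,-0.12],"aperture":0},{"trans":[0,0,-0.17],"aperture":0},{"trans":[0,0,-0.17],"aperture":0}]}}

```text
time_s: 7.38
eef_pos: [0.5202, -0.217, 0.1788]
eef_rot: [0.003, 0.593, 0.805, -0.0]
wrist_force: [1.7, 0.1, -0.4]
opening: 0.298
grasp_force: 59.0
```

```bash
python3 -c "
from h import *
delta([.5187,.266,.175],.281)"
```

```text
d [0.4619 0.1413 0.0019] r [0.0038 0.0052 0.0191]
```

To row units: 0.02 rad / 3.1416 = 0.0064.

Request:
{"name": "jog_arm", "arguments": {"ticks": [{"trans":[0.057,0.017,0],"aperture":0},{"trans":[0.114,0.035,0],"aperture":0},{"trans":[0.171,0.052,0],"aperture":0},{"trans":[0.228,0.07,0],"aperture":0},{"trans":[0.285,0.087,0],"r":[0,0,0.0032],"aperture":0},{"trans":[0.342,0.105,0],"r":[0,0,0.0064],"aperture":0},{"trans":[0.4,0.122,0],"r":[0,0,0.0064],"aperture":0},{"trans":[0.44,0.135,0],"r":[0,0,0.0064],"aperture":0},{"trans":[0.462,0.141,0],"r":[0,0,0.0064],"aperture":0},{"trans":[0.462,0.141,0],"r":[0,0,0.0064],"aperture":0}]}}

```text
time_s: 8.62
eef_pos: [0.5145, 0.2688, 0.1727]
eef_rot: [-0.002, 0.6, 0.8, -0.001]
wrist_force: [0.3, -1.1, -1.2]
opening: 0.298
grasp_force: 59.0
```

Request:
{"name": "jog_arm", "arguments": {"ticks": [{"aperture":0},{"aperture":0}]}}

```text
time_s: 8.88
eef_pos: [0.5159, 0.2665, 0.1743]
eef_rot: [-0.001, 0.602, 0.798, -0.001]
wrist_force: [0.2, 0.0, -0.6]
opening: 0.298
grasp_force: 59.0
```

```bash
python3 - <<'E'
from h import *
t=ctrl.camera("top"); s=ctrl.camera("side")
cv2.imwrite("pics/c3.png",np.hstack([crop(t,160,150,130,100,3),crop(s,240,190,130,133,3)[:300]]))
print("cap S",blobs(s,"orange",(250,190,100,100),3),"T",blobs(t,"orange",(160,150,130,100),3))
o=ctrl.get_obs();print(o["eef_pos"],proj("side",o["eef_pos"]+[0,0,.01]))
print("tip",proj("side",[.5187,.266,.09]),"hub",proj("side",[.5187,.266,.068]))
delta([.5187,.266,.12],.281)
E
```

```text
cap S [(array([348.56, 226.  ]), [2, 9, 16]), (array([306.47, 240.62]), [12, 16, 179]), (array([329.19, 250.85]), [34, 21, 243]), (array([271.85, 257.97]), [14, 7, 33]), (array([302.27, 264.34]), [11, 7, 41]), (array([267.17, 269.92]), [5, 4, 12])] T [(array([196.51, 200.83]), [6, 9, 35]), (array([259.18, 208.64]), [6, 8, 11]), (array([265., 207.]), [3, 1, 3]), (array([273.25, 209.75]), [3, 3, 4]), (array([273., 214.]), [1, 3, 3]), (array([256., 217.]), [1, 3, 3]), (array([255., 221.]), [1, 3, 3]), (array([255.95, 230.35]), [10, 12, 40]), (array([266.67, 235.67]), [2, 2, 3])]
[0.51610842 0.26664456 0.17467383] [306.08715533 242.2589381 ]
tip [304.63963042 276.16669861] hub [304.59711114 283.52905861]
d [-0.0014  0.0024  0.0547] r [-0.0019 -0.0015 -0.0025]
```

View pics/c3.png

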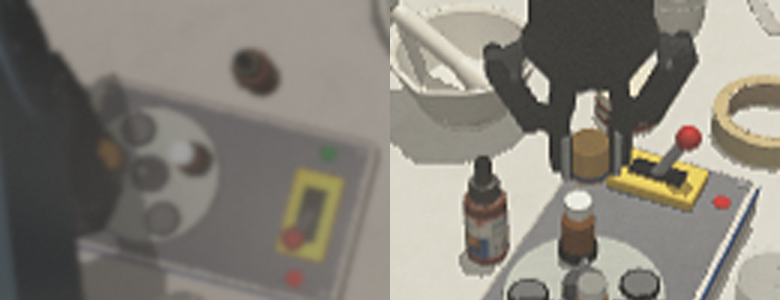

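The cap is held upright over the rotor: side view cap at (306,240), predicted (306,242). Lowering to just above the tip, then fine alignment.

Request:
{"name": "jog_arm", "arguments": {"ticks": [{"trans":[0,0,0.03],"aperture":0},{"trans":[0,0,0.055],"aperture":0},{"trans":[0,0,0.065],"aperture":0},{"trans":[0,0,0.07],"aperture":0},{"trans":[0,0,0.07],"aperture":0},{"trans":[0,0,0.07],"aperture":0},{"trans":[0,0,0.07],"aperture":0},{"trans":[0,0,0.07],"aperture":0}]}}

```text
time_s: 9.98
eef_pos: [0.516, 0.2678, 0.1052]
eef_rot: [-0.001, 0.601, 0.799, 0.0]
wrist_force: [-0.1, 0.0, -0.4]
opening: 0.298
grasp_force: 59.0
```

```bash
python3 - <<'E'
from h import *
delta([.5188,.266,.1],.281)
t=ctrl.camera("top"); s=ctrl.camera("side")
cv2.imwrite("pics/c4.png",np.hstack([crop(t,180,175,65,65,6),crop(s,270,220,65,65,6)]))
p=ctrl.get_obs()["eef_pos"];print(p)
for dz in(-.0046,.0234): print(proj("side",p+[0,0,dz]),proj("top",p+[0,0,dz]))
E
```

```text
d [-0.0025  0.0022  0.0052] r [-0.0011 -0.0016 -0.0009]
[0.51587045 0.26775782 0.10499319]
[305.8660943 273.3727118] [205.04356256 207.17026354]
[305.94564687 263.55018255] [201.62141025 205.83635658]
```

View pics/c4.png

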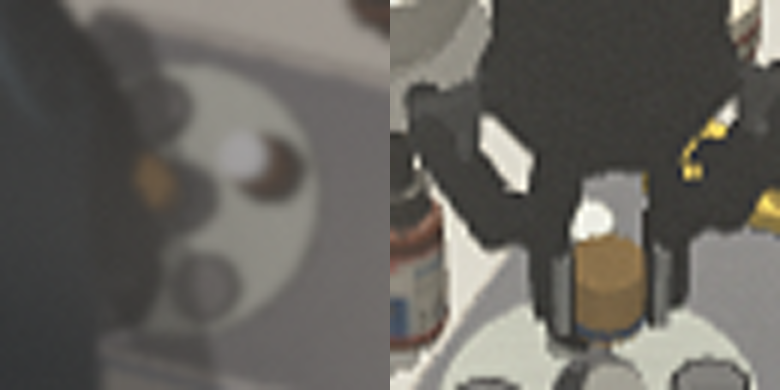

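In the side view the cap top is at (306.5,264), which matches the TCP prediction, so the cap is centred in the grip. Correcting about 3 mm laterally.

Request:
{"name": "jog_arm", "arguments": {"ticks": [{"trans":[-0.0025,0.0022,0.002],"aperture":0},{"trans":[-0.0025,0.0022,0.004],"aperture":0},{"trans":[-0.0025,0.0022,0.004],"aperture":0},{"trans":[-0.0025,0.0022,0.004],"aperture":0}]}}

```text
time_s: 10.58
eef_pos: [0.5185, 0.2659, 0.1007]
eef_rot: [-0.001, 0.602, 0.799, -0.0]
wrist_force: [-0.4, 0.7, -0.7]
opening: 0.3
grasp_force: 59.0
```

```bash
python3 -c "
from h import *
delta([.5188,.266,.095],.281)"
```

```text
d [0.     0.0003 0.0057] r [-0.0019 -0.0016 -0.001 ]
```

Request:
{"name": "jog_arm", "arguments": {"ticks": [{"trans":[0,0,0.004],"aperture":0},{"trans":[0,0,0.008],"aperture":0},{"trans":[0,0,0.012],"aperture":0},{"trans":[0,0,0.012],"aperture":0}]}}

```text
time_s: 11.08
eef_pos: [0.5184, 0.2663, 0.0885]
eef_rot: [-0.001, 0.601, 0.799, -0.0]
wrist_force: [-1.1, 1.1, 0.9]
opening: 0.292
grasp_force: 59.3
```

Request:
{"name": "jog_arm", "arguments": {"ticks": [{"trans":[0,0,0.002],"aperture":0},{"trans":[0,0,0.004],"aperture":0},{"trans":[0,0,0.006],"aperture":0},{"trans":[0,0,0.006],"aperture":0}]}}

```text
time_s: 11.58
eef_pos: [0.5185, 0.267, 0.0831]
eef_rot: [-0.002, 0.601, 0.799, 0.001]
wrist_force: [-1.7, 5.2, 3.0]
opening: 0.296
grasp_force: 59.5
```

```bash
python3 -c "
from h import *
delta([.5188,.266,.0726],.281)"
```

```text
d [-0.0011 -0.      0.0105] r [-0.0008 -0.0032 -0.0009]
```

Request:
{"name": "jog_arm", "arguments": {"ticks": [{"trans":[0.001,0,0],"aperture":0},{"trans":[0.0015,0,0],"aperture":0},{"trans":[0.0015,0,0.002],"aperture":0},{"trans":[0.0015,0,0.004],"aperture":0},{"trans":[0.0015,0,0.004],"aperture":0}]}}

```text
time_s: 12.2
eef_pos: [0.5183, 0.2679, 0.0786]
eef_rot: [-0.001, 0.602, 0.799, 0.0]
wrist_force: [1.4, 5.3, -1.7]
opening: 0.297
grasp_force: 59.1
```

Request:
{"name": "jog_arm", "arguments": {"ticks": [{"trans":[0,0,0.002],"aperture":0},{"trans":[0,0,0.004],"aperture":0},{"trans":[0,0,0.0055],"aperture":0},{"trans":[0,0,0.0055],"aperture":0}]}}

```text
time_s: 12.7
eef_pos: [0.5184, 0.2679, 0.073]
eef_rot: [-0.001, 0.602, 0.799, 0.0]
wrist_force: [0.9, 5.6, -1.8]
opening: 0.295
grasp_force: 59.5
```

```bash
python3 -c "
from h import *
delta([.5188,.266,.0726],.281)"
```

```text
d [-0.0019 -0.0001  0.0004] r [-0.0007 -0.0024 -0.0012]
```

```bash
python3 - <<'E'
from h import *
t=ctrl.camera("top"); s=ctrl.camera("side")
cv2.imwrite("pics/c5.png",np.hstack([crop(t,180,175,65,65,6),crop(s,270,230,65,65,6)]))
p=ctrl.get_obs()["eef_pos"]
for dz in(-.0046,.0234): print(proj("side",p+[0,0,dz]),proj("top",p+[0,0,dz]))
E
```

```text
[304.65581625 284.08461464] [208.72702998 207.67118982]
[304.71133467 274.66927222] [205.50994407 206.39213565]
```

View pics/c5.png

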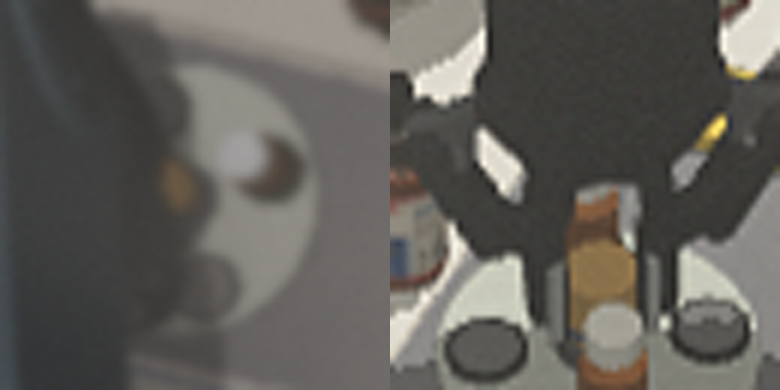

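The cap is on the spindle between the vials, top at (305.5,274) in the side view, possibly 1–2 mm slipped up. Pressing further while watching the force.

Request:
{"name": "jog_arm", "arguments": {"ticks": [{"trans":[0,0,0.001],"aperture":0},{"trans":[0,0,0.002],"aperture":0},{"trans":[0,0,0.002],"aperture":0}]}}

```text
time_s: 13.18
eef_pos: [0.5185, 0.268, 0.0726]
eef_rot: [-0.001, 0.601, 0.799, 0.0]
wrist_force: [-3.8, 3.9, 11.0]
opening: 0.292
grasp_force: 61.3
```

Request:
{"name": "jog_arm", "arguments": {"ticks": [{"trans":[0,0,0.001],"aperture":0},{"trans":[0,0,0.0015],"aperture":0},{"trans":[0,0,0.0015],"aperture":0}]}}

```text
time_s: 13.55
eef_pos: [0.5185, 0.268, 0.0725]
eef_rot: [-0.001, 0.601, 0.799, 0.0]
wrist_force: [-8.8, 2.0, 23.6]
opening: 0.296
grasp_force: 62.7
```

Hard stop at TCP z=0.0725, as predicted for seated. Relaxing, releasing, retreating and checking.

Request:
{"name": "jog_arm", "arguments": {"ticks": [{"trans":[0,0,-0.002],"aperture":0},{"trans":[0,0,-0.0025],"aperture":0.5},{"trans":[0,0,-0.0025],"aperture":0.7},{"trans":[0,0,-0.0025],"aperture":0.7},{"trans":[0,0,-0.0025],"aperture":0.7},{"trans":[0,0,-0.0025],"aperture":0.7}]}}

```text
time_s: 14.3
eef_pos: [0.5181, 0.2672, 0.0721]
eef_rot: [-0.001, 0.602, 0.799, -0.0]
wrist_force: [0.5, 0.2, -0.2]
opening: 0.702
grasp_force: 0.0
```

Request:
{"name": "jog_arm", "arguments": {"ticks": [{"trans":[0,0,-0.03],"aperture":0.8},{"trans":[0,0,-0.07],"aperture":1},{"trans":[0,0,-0.11],"aperture":1},{"trans":[0,0,-0.14],"aperture":1},{"trans":[0,0,-0.14],"aperture":1}]}}

```text
time_s: 14.92
eef_pos: [0.5202, 0.2677, 0.2154]
eef_rot: [0.001, 0.601, 0.799, 0.002]
wrist_force: [-0.3, -0.5, -0.2]
opening: 1.001
grasp_force: 0.0
```

```bash
python3 -c "
from h import *
delta([.4595,.137,.2],-.263)"
```

```text
d [-0.1089 -0.0945  0.0148] r [ 0.0037 -0.0027  0.5431]
```

To row units: 0.543 rad / 3.1416 = 0.1728.

Request:
{"name": "jog_arm", "arguments": {"ticks": [{"trans":[-0.036,-0.03,0],"r":[0,0,0.0573],"aperture":1},{"trans":[-0.072,-0.06,0.005],"r":[0,0,0.1146],"aperture":1},{"trans":[-0.109,-0.094,0.015],"r":[0.0013,-0.001,0.1719],"aperture":1},{"trans":[-0.109,-0.094,0.015],"r":[0.0013,-0.001,0.1728],"aperture":1},{"trans":[-0.109,-0.094,0.015],"r":[0.0013,-0.001,0.1728],"aperture":1},{"trans":[-0.109,-0.094,0.015],"r":[0.0013,-0.001,0.1728],"aperture":1}]}}

```text
time_s: 15.68
eef_pos: [0.4586, 0.1372, 0.1972]
eef_rot: [-0.001, 0.793, 0.609, -0.003]
wrist_force: [-0.8, 0.3, 0.7]
opening: 0.996
grasp_force: 0.0
```

```bash
python3 - <<'E'
from h import *
t=ctrl.camera("top"); s=ctrl.camera("side")
cv2.imwrite("pics/c6.png",np.hstack([crop(t,180,175,65,65,6),crop(s,270,240,65,65,6)]))
print("top of seated cap",proj("side",[.5187,.2665,.096]),proj("top",[.5187,.2665,.096]))
print(blobs(t,"orange",(195,190,30,30)),blobs(s,"orange",(295,265,20,25)))
delta([.4595,.137,.075],-.263)
E
```

```text
top of seated cap [304.61192331 274.29226273] [206.10258314 206.22387257]
[] [(array([302.31, 265.38]), [8, 2, 13]), (array([304.48, 275.78]), [13, 16, 139])]
d [0.0004 0.0017 0.1223] r [-0.0052  0.0033  0.0017]
```

View pics/c6.png

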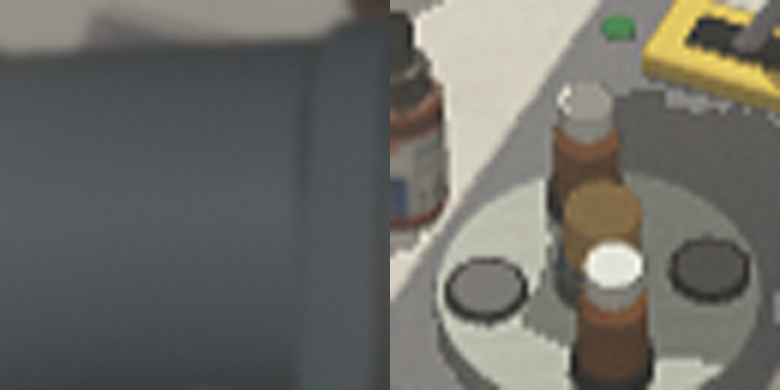

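The cap sits level, its top at (305.3,274.5) as predicted for seated. Flipping the lever on.

Request:
{"name": "jog_arm", "arguments": {"ticks": [{"trans":[0,0.002,0.04],"aperture":1},{"trans":[0,0.002,0.08],"aperture":1},{"trans":[0,0.002,0.11],"aperture":1},{"trans":[0,0.002,0.122],"aperture":1},{"trans":[0,0.002,0.122],"aperture":1}]}}

```text
time_s: 16.4
eef_pos: [0.4592, 0.1361, 0.075]
eef_rot: [-0.001, 0.793, 0.609, -0.003]
wrist_force: [-0.4, 0.5, 1.1]
opening: 0.999
grasp_force: 0.0
```

Request:
{"name": "jog_arm", "arguments": {"ticks": [{"trans":[0,0.02,0],"aperture":1},{"trans":[0,0.035,0],"aperture":1},{"trans":[0,0.05,0],"aperture":1},{"trans":[0,0.065,0],"aperture":1},{"trans":[0,0.078,0],"aperture":1},{"trans":[0,0.078,0],"aperture":1},{"trans":[0,0.07,0],"aperture":1},{"trans":[0,0.07,-0.05],"aperture":1},{"trans":[0,0.07,-0.1],"aperture":1},{"trans":[0,0.07,-0.15],"aperture":1}]}}

```text
time_s: 17.65
eef_pos: [0.5269, 0.1181, 0.2263]
eef_rot: [-0.001, 0.794, 0.608, -0.003]
wrist_force: [1.0, -0.1, 0.5]
opening: 1.0
grasp_force: 0.0
```

Request:
{"name": "jog_arm", "arguments": {"ticks": [{"trans":[-0.05,0,0],"aperture":1},{"trans":[-0.1,0,0],"aperture":1},{"trans":[-0.1,0,0],"aperture":1},{"trans":[-0.1,0,0],"aperture":1}]}}

```text
time_s: 18.15
eef_pos: [0.5015, 0.0217, 0.2252]
eef_rot: [-0.001, 0.794, 0.608, -0.003]
wrist_force: [-0.1, -0.2, 0.6]
opening: 1.001
grasp_force: 0.0
```

```bash
python3 - <<'E'
from h import *
t=ctrl.camera("top"); s=ctrl.camera("side")
print("knob, on=(319.9,230)",blobs(s,"red",(300,215,60,50)),"cap",blobs(s,"orange",(295,268,20,25)))
cv2.imwrite("pics/c7.png",np.hstack([crop(s,230,130,160,200,2),crop(t,160,150,280,120,1.7)[:400] if 0 else cv2.copyMakeBorder(crop(t,160,150,280,120,1.5),0,220,0,0,cv2.BORDER_CONSTANT)]))
E
```

```text
knob, on=(319.9,230) [(array([320.  , 229.76]), [7, 7, 41]), (array([349.94, 256.76]), [5, 4, 17])] cap [(array([304.43, 275.52]), [13, 16, 143]), (array([306.92, 291.08]), [11, 4, 24])]
```

View pics/c7.png

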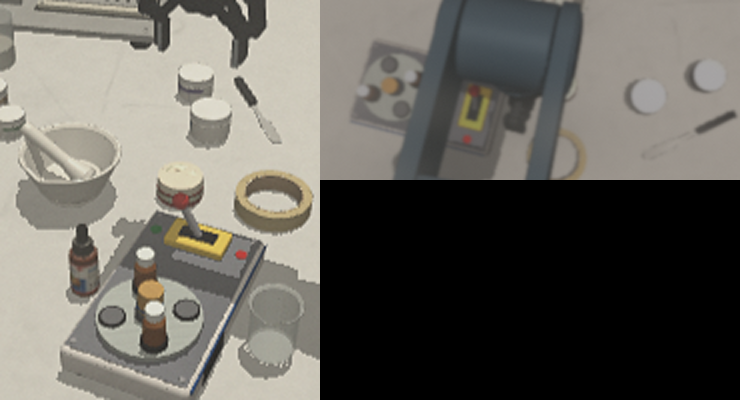

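The knob is back at its on position (320,229.8). The cap is seated, everything else is undisturbed and the robot is clear.

```bash
python3 -c "
from bench import ctrl
print(ctrl.hand_in())"
```

```text
the job is handed in; nothing more can be done
None
```

The isolator was flipped off, the cap pressed down the spindle until it stopped on the hub (level in the camera view), and the isolator flipped back on; the job was handed in at about 18 s with nothing else visibly disturbed, but the hand-in returned no verdict.

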